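# Unstack the polish tins into their colour-coded kit trays

## Task

Take the two stacks of polish tins apart and put each tin away in the empty cell of the pale green tray whose clip holder has the same colour as the tin's lid. Every tin should stand flat on the floor of its cell, lid up; set the tins down, do not drop them in, and do not knock or push the lug nut and the sprayer standing nearby.

Things in the scene. Friction and masses are not known exactly. Their poses are not given: they have to be found in the camera images.
- tin_red_mid (a point): red polish tin, large: upright cylinder 62 mm in diameter, 45 mm high, about 120 g; aluminium, red lid over its upper half. Lower tin of one of the two stacks, on the marble; a 9 mm ring of its lid shows around the small tin on it. Gripped by its upper 25 mm, the fingers clear the tray walls. Point: its centre, 22.5 mm above its underside; z up its axis.
- tin_blue_mid (a point): blue polish tin, large: upright cylinder 62 mm in diameter, 45 mm high, about 120 g; aluminium, blue lid over its upper half. Lower tin of one of the two stacks, on the marble; a 9 mm ring of its lid shows around the small tin on it. Gripped by its upper 25 mm, the fingers clear the tray walls. Point: its centre, 22.5 mm above its underside; z up its axis.
- tin_yellow_mid (a point): yellow polish tin, small: upright cylinder 44 mm in diameter, 40 mm high, about 55 g; aluminium, yellow lid over its upper half. Stands loose on one of the two large tins. Gripped by its upper 20 mm, the fingers clear the tray walls. Point: its centre, 20 mm above its underside; z up its axis.
- tin_black_mid (a point): black polish tin, small: upright cylinder 44 mm in diameter, 40 mm high, about 55 g; aluminium, black lid over its upper half. Stands loose on one of the two large tins. Gripped by its upper 20 mm, the fingers clear the tray walls. Point: its centre, 20 mm above its underside; z up its axis.
- cell_red (a point): Empty cell, 84 x 84 mm inside, of the pale green tray with the red clip holder. Tray: fixed open box 143 x 90 mm, 18 mm high, walls, divider and floor 3 mm; its other cell is filled by a red spring-clip holder gripping a grey pad, up to 19 mm high. Point: centre of the empty cell's floor, 3 mm above the marble; x along the tray to the clip holder (70 mm away), z up.
- cell_blue (a point): Empty cell, 84 x 84 mm inside, of the pale green tray with the blue clip holder. Tray: fixed open box 143 x 90 mm, 18 mm high, walls, divider and floor 3 mm; its other cell is filled by a blue spring-clip holder gripping a grey pad, up to 19 mm high. Point: centre of the empty cell's floor, 3 mm above the marble; x along the tray to the clip holder (70 mm away), z up.
- cell_yellow (a point): Empty cell, 84 x 84 mm inside, of the pale green tray with the yellow clip holder. Tray: fixed open box 143 x 90 mm, 18 mm high, walls, divider and floor 3 mm; its other cell is filled by a yellow spring-clip holder gripping a grey pad, up to 19 mm high. Point: centre of the empty cell's floor, 3 mm above the marble; x along the tray to the clip holder (70 mm away), z up.
- cell_black (a point): Empty cell, 84 x 84 mm inside, of the pale green tray with the black clip holder. Tray: fixed open box 143 x 90 mm, 18 mm high, walls, divider and floor 3 mm; its other cell is filled by a black spring-clip holder gripping a grey pad, up to 19 mm high. Point: centre of the empty cell's floor, 3 mm above the marble; x along the tray to the clip holder (70 mm away), z up.
- lug_nut_mid (a point): A loose chrome lug nut, 25 mm across and 33 mm tall, standing on the marble between the two stacks; not part of the job. The point is its centre, half-way up.
- sprayer_mid (a point): A loose white trigger sprayer with a grey trigger, bottle 68 mm in diameter, 185 mm tall over all (head 86 mm long), standing on the marble to the robot's right; not part of the job. The point is on its axis, 90 mm above the marble.

How it is judged:
At the end, for the whole second after the job is handed in: Each tin stands lid up (tilt under 0.1 rad) on the floor (height within 4 mm) of the empty cell of the tray whose clip holder has its colour, its centre within 18 mm (large tins) or 31 mm (small tins) of the cell's centre, released and at rest (horizontal distance between tin_red_mid and cell_red below 0.018 m and z of tin_red_mid in the frame of cell_red between 0.0185 and 0.0265 m and angle between each of tin_red_mid, tin_blue_mid, tin_yellow_mid, tin_black_mid's own z axis and vertical below 0.1 rad and linear speed of each of tin_red, tin_blue, tin_yellow, tin_black below 0.02 m/s and angular speed of each of tin_red, tin_blue, tin_yellow, tin_black below 0.3 rad/s and horizontal distance between tin_blue_mid and cell_blue below 0.018 m and z of tin_blue_mid in the frame of cell_blue between 0.0185 and 0.0265 m and horizontal distance between tin_yellow_mid and cell_yellow below 0.031 m and z of tin_yellow_mid in the frame of cell_yellow between 0.016 and 0.024 m and horizontal distance between tin_black_mid and cell_black below 0.031 m and z of tin_black_mid in the frame of cell_black between 0.016 and 0.024 m); the robot touches nothing.
It fails at once if a tin is dropped into its tray (it comes down there faster than 0.7 m/s, a fall of more than 25 mm) ((horizontal distance between tin_red_mid and cell_red below 0.05 m and z of tin_red_mid in the frame of cell_red below 0.07 m and linear speed of tin_red above 0.7 m/s) or (horizontal distance between tin_blue_mid and cell_blue below 0.05 m and z of tin_blue_mid in the frame of cell_blue below 0.07 m and linear speed of tin_blue above 0.7 m/s) or (horizontal distance between tin_yellow_mid and cell_yellow below 0.05 m and z of tin_yellow_mid in the frame of cell_yellow below 0.07 m and linear speed of tin_yellow above 0.7 m/s) or (horizontal distance between tin_black_mid and cell_black below 0.05 m and z of tin_black_mid in the frame of cell_black below 0.07 m and linear speed of tin_black above 0.7 m/s)).
It fails at once if the lug nut is pushed more than 15 mm or knocked over (distance of lug_nut_mid from where it was at the start of the episode above 0.015 m or angle between lug_nut_mid's own z axis and vertical above 0.5 rad).
It fails at once if the sprayer is pushed more than 20 mm or knocked over (distance of sprayer_mid from where it was at the start of the episode above 0.02 m or angle between sprayer_mid's own z axis and vertical above 0.4 rad).
It also fails if it takes over 96 s, if anything falls off the work surface, if the arm or the gripper's body presses on something with over 40 N, if the wrist force passes 120 N, or if a joint passes its speed limit or range.

## Robot

A 7-joint arm with a two-finger parallel gripper is mounted at the origin on the work surface. World frame = base frame: x ahead of the robot, y to its left, z up, the work surface at z = 0. Lengths are in m, angles in rad, forces in N, time in s.
With the tool pointing down it reaches from about 0.425 to 0.875 m from the base axis. Payload 8.4 kg.
Tool frame: the origin (TCP) lies on the centre line of the jaws, within the pads' length; the fingertips stand 19 mm ahead of it and the grasp point (between the pads) is the TCP; z points along the fingers, y is the line along which they close (so a half turn about z gives the same grasp; the last joint's range is limited). The gripper opens to 87 mm and grips with 3 to 60 N. Pads are 19 mm wide; open, the fingers measure 117 mm over their backs; the gripper's body (75 mm by 190 mm) begins 51 mm behind the grasp point.
Start: joints at [1.003, 0.333, 0.04, 1.465, -0.013, 1.343, -0.059], TCP at [0.294, -0.58, 0.242] pointing down, gripper open.
Joint ranges: [-2.58, 2.58], [-0.38, 2.09], [-1.3, 1.39], [0.25, 2.4], [-1.5, 4.64], [0.08, 2.09], [-2.65, 2.65]. Speed limits (rad/s): [2.22, 2.22, 2.79, 2.79, 3.14, 3.14, 3.14].

## Interface

Orientations are given as [roll, pitch, yaw] about the fixed x, y, z axes, in that order (R = Rz(yaw) Ry(pitch) Rx(roll)).
In Python, from station import r gives the robot as it stands.
- The arm moves only by the tool apply_moves, never from a script. Its argument "increments" is a list of rows, each a list of 6 numbers: the shift along the tool's x, y, z in mm, then the turn, a rotation vector about the tool's x, y, z in rad. A call has exactly 10 rows; each row is the pose to reach, as a shift and turn from the pose commanded when the call began, along the tool's axes at that moment; what a row does not reach only later rows make up. A row lasts 1/12 s, in which the tool goes at most 41.7 mm and 7.16 degrees, less where a joint would pass 70% of its speed; a pose out of reach is approached as far as the arm can. A call with a gripper value outside its range is refused whole. "jaw" is the finger opening in mm, from 0 to 87, set as the call begins (left out, the last holds). The fingers move at their own pace and stop on an object; "newtons" is the grip in N (left out, the last holds). Time passes only in rows, so rows that repeat a pose let the fingers close, or fill a call up. It gives the time, the measured TCP pose, the force, the opening and the grip force at its end, in the units of the state.
- r.read_state(): the state, without advancing time (a new reading comes with each control period).
- r.grab_frame(name): name is "scene" or "side" or "wrist"; returns the picture (420x560x3 uint8, red, green, blue); there is no depth.
- r.camera_model(name): a dict with "fx", "fy", "cx", "cy" (pixels), "rvec" (rotation vector, rad) and "tvec" (3), from world to camera coordinates, as OpenCV has them; the wrist camera has in their place "T_tool_cam" (4x4, takes a point from camera to tool coordinates, whose origin is the TCP and whose axes are the flange's). Camera axes: x right, y down, z forward; pixel columns grow to the right and rows downward; lengths in m; the calibration is good to about 2 mm. The wrist camera is an equidistant fisheye: a pixel r from the principal point sees the ray r / f radians off the axis. A picture is of the moment at which its call begins: read the wrist's pose just before it. camera_model takes no time and is no camera call.
- r.close_job(): hands the job in; it is judged then, once.
The state is a dict: "time": time; "q": joint angles; "qvel": joint speeds; "joint_torque": joint torques, N m; "eef_pos": TCP position; "orientation": TCP orientation; "wrist_force": force on the tool from outside, world axes, zero at the start; "wrist_torque": the same for the moment, N m; "width": opening from 0.0 (shut) to 1.0 (fully open); "grasp_force": force on a finger pad.
Only numpy, scipy, OpenCV 4.12 (cv2) and the standard library are available. Lean on these libraries where they do the work, as an engineer would, in place of code of your own. Each camera call takes 0.05 s, during which the arm holds its last target. There are 200 camera calls.

## Working session

There is one attempt and no reset: what is moved stays moved. The work goes in short steps, Python scripts to look and compute and a tool call to move; the robot and the scene stay as the last step left them, time stands still between calls to the robot, and variables do not carry over. Pictures are saved under pics/ and viewed, at most 14 in all, crops included, and the job is handed in when it is done.

Besides the shell and the picture viewer there is one more tool, called after ">>>" as name([rows], argument=value, ...), one row to a line, values as JSON. apply_moves: Moves the arm, as the interface text tells. Its arguments: {"type":"object","properties":{"increments":{"type":"array"},"jaw":{"type":"number"},"newtons":{"type":"number"}},"required":["increments"]}

```bash
mkdir -p pics; ls
python3 - <<'E'
from station import r
import cv2,json
print(r.read_state())
for n in("scene","side","wrist"):
    f=r.grab_frame(n);cv2.imwrite(f"pics/{n}0.png",f[:,:,::-1]);print(n,r.camera_model(n))
E
```

```text
pics
{'time': 0.0, 'q': array([ 1.00279562,  0.33392226,  0.03987326,  1.46628995, -0.01341369,
        1.34326629, -0.05845567]), 'qvel': array([ 0.00034243, -0.00028389, -0.00104236, -0.00131745,  0.00041301,
        0.00168942, -0.00180508]), 'joint_torque': array([-2.03413052e-03, -6.56363654e+01,  1.33393552e+00, -4.03801382e+01,
       -5.98736736e-02,  4.50427376e-02,  1.65366996e-04]), 'eef_pos': array([ 0.29346322, -0.57949226,  0.24064274]), 'orientation': array([-3.13997576e+00,  9.70098440e-05,  4.68825048e-01]), 'wrist_force': array([ 0.15167075, -0.11775221,  0.20096053]), 'wrist_torque': array([-0.04476172,  0.02900387,  0.00634403]), 'grasp_force': 0.0, 'width': 0.999263142483085}
scene {'fx': 390.19230730306873, 'fy': 390.19230730306873, 'cx': 280.2501534426734, 'cy': 208.49106713448603, 'rvec': array([ 1.93388267,  1.71744452, -0.56867999]), 'tvec': array([ 0.02613467, -0.34446133,  1.20787016])}
side {'fx': 539.6927902884436, 'fy': 539.6927902884436, 'cx': 270.5078697905258, 'cy': 216.68915380212178, 'rvec': array([ 0.8067352 , -2.3923378 ,  1.33075134]), 'tvec': array([0.35445199, 0.28194266, 1.09293863])}
wrist {'fx': 325.19226210127806, 'fy': 325.19226210127806, 'cx': 282.1283316924223, 'cy': 202.91385805487846, 'T_tool_cam': array([[-3.79481875e-05, -9.52847250e-01, -3.03450352e-01,
         8.43744334e-02],
       [ 9.99999935e-01,  7.23167208e-05, -3.52133299e-04,
         1.38158413e-03],
       [ 3.57473780e-04, -3.03450346e-01,  9.52847186e-01,
        -1.44039868e-01],
       [ 0.00000000e+00,  0.00000000e+00,  0.00000000e+00,
         1.00000000e+00]])}
```

View pics/scene0.png

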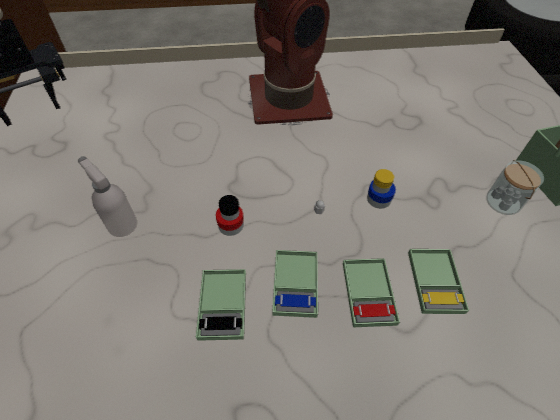

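View pics/side0.png

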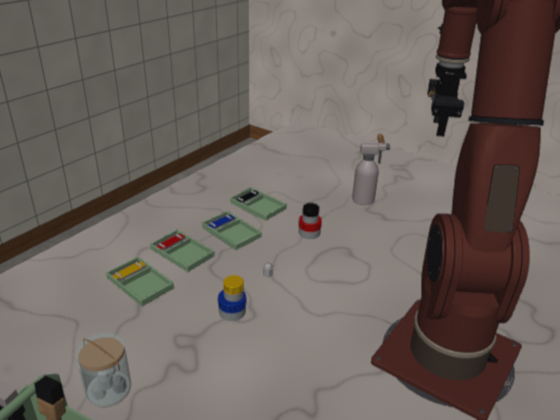

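View pics/wrist0.png

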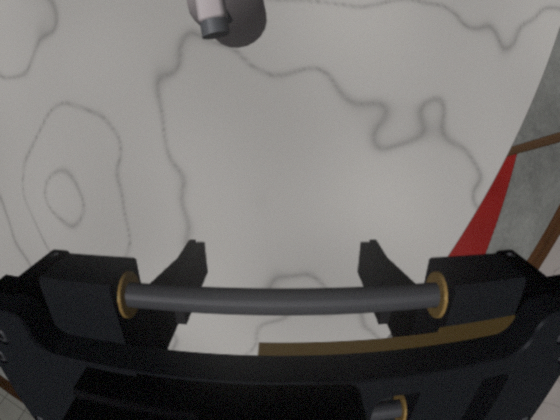

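The scene view shows the black/red stack at (230,212) and the yellow/blue stack at (382,188). The nut is at (320,207) and the sprayer at (115,205). The trays run black (222,303), blue (296,282), red (370,292), yellow (437,280). In the side view the stacks are at (311,220) and (232,298), and the wrist view shows only the sprayer.

```bash
cat > h.py <<'E'
from station import r
import cv2, numpy as np
from scipy.spatial.transform import Rotation as Ro
def rays(name,uv,st=None):
    m=r.camera_model(name); uv=np.atleast_2d(np.asarray(uv,float))
    xy=(uv-[m['cx'],m['cy']])/[m['fx'],m['fy']]
    if name=='wrist':
        t=np.linalg.norm(xy,axis=1,keepdims=True)
        d=np.hstack([xy/np.maximum(t,1e-9)*np.sin(t),np.cos(t)])
        T=m['T_tool_cam'];R=Ro.from_euler('xyz',st['orientation']).as_matrix()
        return st['eef_pos']+R@T[:3,3], d@(R@T[:3,:3]).T
    R=cv2.Rodrigues(m['rvec'])[0]
    return -R.T@m['tvec'], np.hstack([xy,np.ones((len(xy),1))])@R
def plane(o,d,z): return o+d*((z-o[2])/d[:,2])[:,None]
def tri(o1,d1,o2,d2):
    d1=d1/np.linalg.norm(d1);d2=d2/np.linalg.norm(d2)
    s=np.linalg.lstsq(np.c_[d1,-d2],o2-o1,rcond=None)[0]
    a,b=o1+s[0]*d1,o2+s[1]*d2
    return (a+b)/2,np.linalg.norm(a-b)
def masks(f):
    h,s,v=[c.astype(int) for c in cv2.split(cv2.cvtColor(f,cv2.COLOR_RGB2HSV))]
    return dict(red=((h<6)|(h>174))&(s>200)&(v>100),blue=(h>110)&(h<130)&(s>180)&(v>70),
      yellow=(h>18)&(h<32)&(s>180)&(v>110),black=(v<45),green=(h>45)&(h<80)&(s>40)&(v>60))
def blobs(m,amin=40):
    n,l,st,c=cv2.connectedComponentsWithStats(m.astype(np.uint8))
    return [(st[i],c[i],l==i) for i in range(1,n) if st[i][4]>=amin]
E
python3 - <<'E'
from h import *
for n in('scene','side'):
    f=cv2.imread(f'pics/{n}0.png')[:,:,::-1].copy()
    M=masks(f)
    for k,m in M.items():
        for s,c,_ in blobs(m,45):
            if s[4]<4000: print(n,k,s,c.round(1))
E
```

```text
scene red [216 208  26  17 164] [227.6 218.5]
scene red [361 304  28  13 296] [373.6 309.9]
scene blue [369 181  26  18 145] [383.5 192. ]
scene blue [281 294  29  13 302] [295.  300.3]
scene yellow [375 170  18  13 186] [384.2 175.9]
scene yellow [429 292  29  12 283] [442.4 297.9]
scene black [ 255    0   74   88 3571] [286.8  36.5]
scene black [ 465    0   95   96 3913] [522.2  35.2]
scene black [  0  83  31  43 257] [  5.7 102.8]
scene black [265  82  48  28 759] [288.2  97.8]
scene black [255 117  76   7 158] [293.2 120. ]
scene black [219 195  20  21 335] [228.3 205. ]
scene black [205 317  31  13 356] [220.  323.1]
scene black [199 319   6  10  47] [201.3 323.2]
scene black [236 318   6  11  55] [238.6 322.3]
scene green [537 125  23  25 309] [550.6 134.7]
scene green [ 410  249   59   65 1830] [435.2 274.6]
scene green [ 273  250   45   68 1981] [295.5 276.7]
scene green [ 343  259   57   68 1995] [367.9 285.4]
scene green [ 198  269   48   56 1951] [222.3 292.1]
scene green [196 321  48  19 260] [217.4 335.2]
side red [300 217  21  14 119] [308.9 225.3]
side red [163 237  17
[... 434 characters left out ...]
  15   9  64] [247.8 195.9]
side black [303 204  16  13 175] [310.4 209.9]
side black [ 418  215   36  110 1511] [433.1 269.9]
side black [456 241  57  65 357] [490.1 287.3]
side black [496 271  25  53 113] [508.5 303.5]
side black [411 328  16  35 278] [417.  345.8]
side black [472 352  26  25 231] [483.5 362.8]
side black [ 35 376  29  28 559] [ 48.9 389.7]
side black [  8 405  18  15 161] [ 17.8 413.9]
side green [230 188  56  32 797] [260.4 204.8]
side green [202 212  59  37 968] [234.1 231.9]
side green [ 151  230   63   42 1125] [185.2 252.3]
side green [ 107  257   67   49 1402] [142.7 283.2]
side green [  0 376  46  44 780] [ 24.2 403.4]
side green [ 62 405  29  15 209] [ 73.  414.9]
```

Run:
```python
from h import *
F={n:cv2.imread(f'pics/{n}0.png')[:,:,::-1].copy() for n in('scene','side')}
def bc(b): return [b[0]+b[2]/2-.5,b[1]+b[3]/2-.5]
P=dict(yellow=([375,170,18,13],[224,276,19,18]),black=([219,195,20,21],[303,204,16,13]),
 red=([216,208,26,17],[300,217,21,14]),blue=([369,181,26,18],[219,292,26,21]))
for k,(a,b) in P.items():
    p,g=tri(rays('scene',bc(a))[0],rays('scene',bc(a))[1][0],rays('side',bc(b))[0],rays('side',bc(b))[1][0])
    print(k,'lid tri',p.round(4),'gap',round(g,4))
nut=[(320,207),(268,270)]; spr=[(103,182),(368,150)]
for nm,(a,b) in dict(nut=nut,sprneck=spr).items():
    o1,d1=rays('scene',a);o2,d2=rays('side',b);p,g=tri(o1,d1[0],o2,d2[0]);print(nm,p.round(4),round(g,4))
H=dict(scene=dict(black=(220,323),blue=(295,300),red=(373.6,310),yellow=(442,298)),
 side=dict(black=(248,196),blue=(221,221),red=(171,241),yellow=(129,270)))
res={}
for n in F:
    m=masks(F[n])['green'].astype(np.uint8)
    for k,c in H[n].items():
        best=None
        for s,cc,mm in blobs(m,200):
            if np.hypot(*(cc-c))<32:
                best=mm if best is None else best|mm
        hull=cv2.convexHull(np.argwhere(best)[:,::-1].astype(np.float32))[:,0]
        o,d=rays(n,hull);q=plane(o,d,0.012)[:,:2]
        (x,y),(w,h),a=cv2.minAreaRect((q*1000).astype(np.float32))
        bx=cv2.boxPoints(((x,y),(w,h),a))
        u=(bx[1]-bx[0]) if np.linalg.norm(bx[1]-bx[0])>np.linalg.norm(bx[2]-bx[1]) else bx[2]-bx[1]
        u/=np.linalg.norm(u)
        hp=plane(*rays(n,c),0.016)[0,:2]*1000
        if u@(hp-[x,y])<0:u=-u
        cell=np.array([x,y])-26.5*u
        print(n,k,'cell',cell.round(1),'size',round(w),round(h),'yaw',np.degrees(np.arctan2(u[1],u[0])).round(1),'holder d',round(float(u@(hp-cell))))
        bp=cv2.boundingRect(hull.astype(np.int32)); 
        res[n,k]=cv2.minAreaRect(hull)[0]
# height check of tray: nearest-holder colour centroid from two views
for k in H['scene']:
    o1,d1=rays('scene',H['scene'][k]);o2,d2=rays('side',H['side'][k]);p,g=tri(o1,d1[0],o2,d2[0]);print(k,'holder',p.round(4),round(g,4))
```

```text
yellow lid tri [0.4207 0.1632 0.0786] gap 0.0019
black lid tri [ 0.4612 -0.1988  0.0746] gap 0.0014
red lid tri [ 0.4604 -0.2017  0.0319] gap 0.0011
blue lid tri [0.4225 0.168  0.0319] gap 0.001
nut [0.4425 0.0129 0.0138] 0.0043
sprneck [ 0.4373 -0.4436  0.161 ] 0.0122
scene black cell [ 632.2 -223.6] size 90 149 yaw -5.4 holder d 71
scene blue cell [604.1 -67.8] size 89 150 yaw -9.6 holder d 70
scene red cell [641.5  77.7] size 92 149 yaw -4.4 holder d 71
scene yellow cell [634.1 228.7] size 93 149 yaw -8.2 holder d 70
side black cell [ 629.9 -223.2] size 107 154 yaw -5.7 holder d 69
side blue cell [601.6 -68.4] size 102 158 yaw -9.8 holder d 71
side red cell [639.8  77.2] size 101 156 yaw -4.4 holder d 69
side yellow cell [631.1 226.6] size 98 156 yaw -7.2 holder d 70
black holder [ 0.7004 -0.2322  0.0149] 0.0051
blue holder [ 0.6717 -0.0804  0.0158] 0.0024
red holder [0.7105 0.071  0.0154] 0.0033
yellow holder [0.7021 0.2167 0.0147] 0.0019
```

Both views agree: the stacks are at about (0.461,-0.200) and (0.422,0.166), and the lid heights match the sizes given. The trays are at the right height, and I have their yaws. I'll move over the black/red stack, going above the sprayer.

>>> apply_moves([
  [0,0,-30,0,0,0],
  [31,-26,-30,0,0,0.05],
  [63,-52,-30,0,0,0.1],
  [95,-79,-30,0,0,0.15],
  [127,-105,-30,0,0,0.2],
  [158,-131,-30,0,0,0.25],
  [190,-157,-30,0,0,0.3],
  [222,-184,-30,0,0,0.35],
  [254,-210,-30,0,0,0.41],
  [285,-236,-30,0,0,0.469],
], jaw=87, newtons=20)

```text
time: 0.98
eef_pos: [0.4416, -0.2384, 0.2716]
orientation: [3.141, -0.0, -0.003]
wrist_force: [0.4, -0.4, -0.1]
width: 1.002
grasp_force: 0.0
```

>>> apply_moves([
  [5,-13,20,0,0,0],
  [12,-28,40,0,0,0],
  [17,-39,60,0,0,0],
  [17,-39,60,0,0,0],
  [17,-39,60,0,0,0],
  [17,-39,60,0,0,0],
  [17,-39,60,0,0,0],
  [17,-39,60,0,0,0],
  [17,-39,60,0,0,0],
  [17,-39,60,0,0,0],
])

```text
time: 1.82
eef_pos: [0.4583, -0.2021, 0.2121]
orientation: [3.141, -0.001, -0.001]
wrist_force: [-0.0, -0.5, 0.3]
width: 1.001
grasp_force: 0.0
```

Run:
```python
from h import *
st=r.read_state();f=r.grab_frame('wrist');cv2.imwrite('pics/w1.png',f[:,:,::-1]);print(st['eef_pos'],st['orientation'])
np.save('pics/w1.npy',np.r_[st['eef_pos'],st['orientation']])
```

```text
[ 0.4583441  -0.20208555  0.21208704] [ 3.14123110e+00 -6.88241274e-04 -9.90292357e-04]
```

View pics/w1.png

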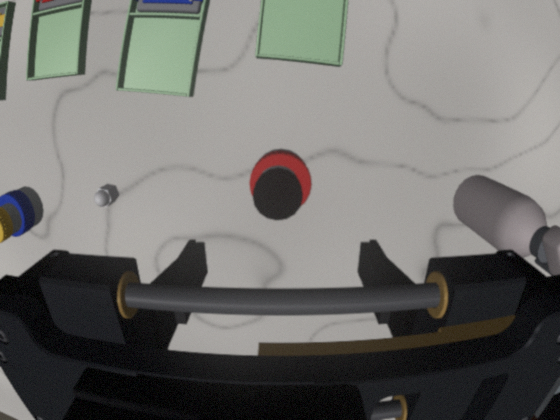

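The wrist view shows the black lid at (278,194), the red ring around (281,180) and the nut at (106,195). The blue cell is at (162,60) and the yellow/blue stack is at the left edge.

```bash
cat >> h.py <<'E'
def circ(st,mask,z):
    pts=np.argwhere(mask)[:,::-1]
    q=plane(*rays('wrist',pts,st),z)[:,:2]*1000
    (x,y),R=cv2.minEnclosingCircle(cv2.convexHull(q.astype(np.float32)))
    A=q; w=A.max(0)-A.min(0)
    return (round(x,1),round(y,1)),round(2*R,1),w.round(1),(A.max(0)/2+A.min(0)/2).round(1)
E
python3 - <<'E'
from h import *
a=np.load('pics/w1.npy');st=dict(eef_pos=a[:3],orientation=a[3:])
f=cv2.imread('pics/w1.png')[:,:,::-1].copy();M=masks(f)
k=blobs(M['black']|(cv2.cvtColor(f,cv2.COLOR_RGB2HSV)[:,:,2]<60),300)
for s,c,m in k:
    if np.hypot(*(c-[278,194]))<20: print('black',s,c); bm=m;print(circ(st,m,.085))
for s,c,m in blobs(M['red'],200):
    if abs(c[0]-281)<30: print('red',s);print(circ(st,m,.045))
E
```

```text
black [ 254  168   48   51 1906] [277.42235047 193.37145855]
((465.5, -199.0), 45.7, array([45.2, 41. ]), array([ 465.5, -199. ]))
```

>>> apply_moves([
  [6,-3,20,0,0,0],
  [6,-3,45,0,0,0],
  [6,-3,70,0,0,0],
  [6,-3,90,0,0,0],
  [6,-3,105,0,0,0],
  [6,-3,117,0,0,0],
  [6,-3,125,0,0,0],
  [6,-3,128,0,0,0],
  [6,-3,128,0,0,0],
  [6,-3,128,0,0,0],
])

```text
time: 2.7
eef_pos: [0.4647, -0.1987, 0.0842]
orientation: [3.141, -0.001, -0.0]
wrist_force: [-0.1, 0.8, -0.6]
width: 1.0
grasp_force: 0.0
```

>>> apply_moves([
  [0,0,0,0,0,0],
  [0,0,0,0,0,0],
  [0,0,0,0,0,0],
  [0,0,0,0,0,0],
  [0,0,0,0,0,0],
  [0,0,0,0,0,0],
  [0,0,0,0,0,0],
  [0,0,0,0,0,0],
  [0,0,0,0,0,0],
  [0,0,0,0,0,0],
], jaw=40, newtons=15)

```text
time: 3.53
eef_pos: [0.4643, -0.1985, 0.0836]
orientation: [-3.142, 0.0, -0.0]
wrist_force: [-0.2, -0.1, 0.5]
width: 0.502
grasp_force: 15.0
```

>>> apply_moves([
  [0,0,-15,0,0,0],
  [0,0,-45,0,0,0],
  [15,2,-60,0,0,0],
  [45,7,-60,0,0,0],
  [75,11,-60,0,0,0],
  [105,16,-60,0,0,0],
  [135,20,-60,0,0,0],
  [157,24,-50,0,0,0],
  [167,25,-40,0,0,0],
  [167,25,-30,0,0,0],
])

```text
time: 4.37
eef_pos: [0.6331, -0.2232, 0.1123]
orientation: [-3.141, -0.0, 0.001]
wrist_force: [-0.4, 0.8, -0.8]
width: 0.502
grasp_force: 15.0
```

Run:
```python
from h import *
st=r.read_state();f=r.grab_frame('wrist');cv2.imwrite('pics/w2.png',f[:,:,::-1]);print(st['eef_pos'],st['orientation'],st['width'],st['grasp_force'])
s=r.grab_frame('scene');s=s[150:350,150:350]
a=cv2.resize(f,(400,300));b=cv2.resize(s,(400,400))[:300]
cv2.imwrite('pics/m2.png',np.hstack([a,cv2.resize(s,(300,300))])[:,:,::-1])
```

```text
[ 0.63313433 -0.2232053   0.11232518] [-3.14088344e+00 -4.81993125e-04  5.50726903e-04] 0.5017015983866308 15.000019669532776
```

View pics/m2.png

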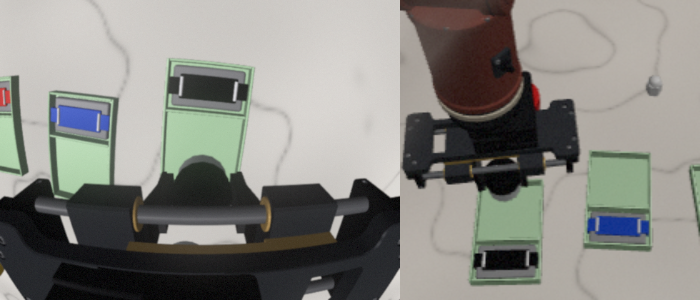

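The tin is held upright (left half), centred across the black tray at about (205,170), and the path down is clear. Lowering it.

>>> apply_moves([
  [-1,0,10,0,0,0],
  [-1,0,25,0,0,0],
  [-1,0,40,0,0,0],
  [-1,0,52,0,0,0],
  [-1,0,60,0,0,0],
  [-1,0,65,0,0,0],
  [-1,0,68,0,0,0],
  [-1,0,70,0,0,0],
  [-1,0,71,0,0,0],
  [-1,0,71,0,0,0],
])

```text
time: 5.3
eef_pos: [0.6306, -0.2237, 0.0429]
orientation: [3.141, -0.001, -0.0]
wrist_force: [0.1, 0.1, -0.7]
width: 0.5
grasp_force: 15.0
```

>>> apply_moves([
  [0,0,0,0,0,0],
  [0,0,0,0,0,0],
  [0,0,0,0,0,0],
  [0,0,0,0,0,0],
  [0,0,0,0,0,0],
  [0,0,0,0,0,0],
  [0,0,-10,0,0,0],
  [0,0,-30,0,0,0],
  [0,0,-60,0,0,0],
  [0,0,-90,0,0,0],
], jaw=87)

```text
time: 6.13
eef_pos: [0.6297, -0.2234, 0.1336]
orientation: [-3.141, 0.001, -0.0]
wrist_force: [1.1, -0.2, 1.1]
width: 0.991
grasp_force: 0.0
```

>>> apply_moves([
  [0,0,-30,0,0,0],
  [-30,-4,-50,0,0,0],
  [-60,-8,-55,0,0,0],
  [-90,-12,-55,0,0,0],
  [-120,-16,-55,0,0,0],
  [-150,-20,-55,0,0,0],
  [-168,-23,-55,0,0,0],
  [-172,-24,-55,0,0,0],
  [-172,-24,-55,0,0,0],
  [-172,-24,-55,0,0,0],
])

```text
time: 6.97
eef_pos: [0.4593, -0.1996, 0.1884]
orientation: [3.141, -0.002, -0.0]
wrist_force: [-0.1, 0.3, -0.1]
width: 0.997
grasp_force: 0.0
```

Run:
```python
from h import *
st=r.read_state();f=r.grab_frame('wrist');cv2.imwrite('pics/w3.png',f[:,:,::-1]);print(st['eef_pos'],st['orientation'])
hsv=cv2.cvtColor(f,cv2.COLOR_RGB2HSV).astype(int);h,s,v=hsv[...,0],hsv[...,1],hsv[...,2]
for sc,c,m in blobs(((h<8)|(h>172))&(s>150)&(v>60),200): print(sc,c,circ(st,m,.045) if sc[1]>100 else '')
for sc,c,m in blobs(((h>110)&(h<130))&(s>150)&(v>50),150): print('b',sc,c)
```

```text
[ 0.45928473 -0.19964744  0.18837679] [ 3.14103532e+00 -1.59989064e-03 -5.07868249e-05]
[ 251  159   64   63 3159] [282.49287749 189.89616967] ((465.1, -201.2), 61.0, array([59.2, 58.2]), array([ 464.5, -201. ]))
b [  0 198  18  45 272] [  9.07720588 219.88602941]
```

View pics/w3.png

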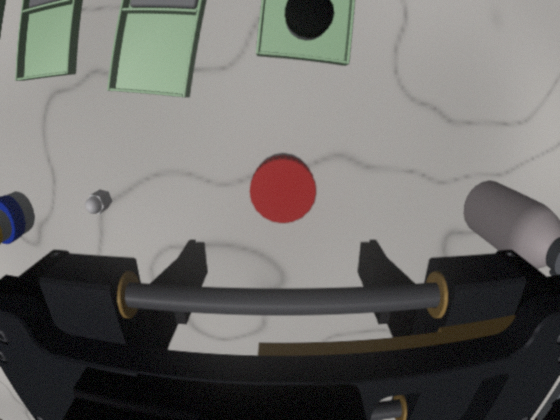

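The red lid is alone at (283,190), which gives (0.4645,-0.201) and a diameter of about 61 mm. The black tin stands inside its cell at (309,12). Grasping red next.

>>> apply_moves([
  [5,1,25,0,0,0],
  [5,1,55,0,0,0],
  [5,1,85,0,0,0],
  [5,1,105,0,0,0],
  [5,1,122,0,0,0],
  [5,1,134,0,0,0],
  [5,1,142,0,0,0],
  [5,1,145,0,0,0],
  [5,1,145,0,0,0],
  [5,1,145,0,0,0],
])

```text
time: 7.85
eef_pos: [0.464, -0.2007, 0.043]
orientation: [3.141, -0.001, 0.0]
wrist_force: [-0.2, -0.1, 0.1]
width: 1.004
grasp_force: 0.0
```

>>> apply_moves([
  [0,0,0,0,0,0],
  [0,0,0,0,0,0],
  [0,0,0,0,0,0],
  [0,0,0,0,0,0],
  [0,0,0,0,0,0],
  [0,0,0,0,0,0],
  [0,0,0,0,0,0],
  [0,0,0,0,0,0],
  [0,0,0,0,0,0],
  [0,0,0,0,0,0],
], jaw=57, newtons=20)

```text
time: 8.68
eef_pos: [0.4634, -0.2006, 0.0428]
orientation: [3.142, -0.0, -0.0]
wrist_force: [-1.6, 0.1, 5.2]
width: 0.704
grasp_force: 20.0
```

>>> apply_moves([
  [0,0,-15,0,0,0],
  [0,0,-45,0,0,0],
  [5,-8,-75,0,0,0],
  [20,-31,-80,0,0,0],
  [38,-60,-80,0,0,0],
  [57,-90,-80,0,0,0],
  [76,-119,-80,0,0,0],
  [95,-149,-80,0,0,0],
  [114,-179,-80,0,0,0],
  [133,-208,-80,0,0,0],
])

```text
time: 9.52
eef_pos: [0.5967, 0.009, 0.122]
orientation: [-3.142, 0.001, -0.0]
wrist_force: [0.5, -1.7, -1.1]
width: 0.705
grasp_force: 20.0
```

>>> apply_moves([
  [18,-28,0,0,0,0],
  [33,-52,0,0,0,0],
  [42,-66,0,0,0,0],
  [44,-70,0,0,0,0],
  [44,-70,10,0,0,0],
  [44,-70,20,0,0,0],
  [44,-70,30,0,0,0],
  [44,-70,30,0,0,0],
  [44,-70,30,0,0,0],
  [44,-70,30,0,0,0],
])

```text
time: 10.35
eef_pos: [0.6403, 0.0765, 0.0926]
orientation: [3.141, 0.0, -0.001]
wrist_force: [0.9, -0.6, -1.1]
width: 0.706
grasp_force: 20.0
```

Run:
```python
from h import *
st=r.read_state();f=r.grab_frame('wrist');cv2.imwrite('pics/w4.png',f[:,:,::-1]);print(st['eef_pos'],st['orientation'],st['width'],st['grasp_force'])
M=masks(f)
u=rays('wrist',[[0,0]],st)
# holder colour + green right/left cell wall edges of the red tray
for s,c,m in blobs(M['green'],300):
    q=plane(*rays('wrist',np.argwhere(m)[:,::-1],st),.012)[:,:2]*1000
    print(s,c.round(),'rect',cv2.minAreaRect(cv2.convexHull(q.astype(np.float32))))
```

```text
[0.64028285 0.07652795 0.09262207] [ 3.14135724e+00  3.01099325e-05 -1.30175212e-03] 0.7060944212824279 19.999801218509674
[ 222   78  135  167 8467] [289. 169.] rect ((678.8269653320312, 73.49421691894531), (90.0594482421875, 122.7215805053711), 85.74591064453125)
[  52  106  100  165 8057] [104. 206.] rect ((658.3491821289062, 224.34307861328125), (95.55182647705078, 146.64649963378906), 82.69200897216797)
[ 400  133  126  141 6923] [457. 216.] rect ((646.8775634765625, -77.39037322998047), (100.96746063232422, 109.3774185180664), 80.30461120605469)
[ 529  139   31  124 1724] [549. 221.] rect ((642.8698120117188, -176.68954467773438), (135.18321228027344, 47.799468994140625), 19.044525146484375)
```

View pics/w4.png

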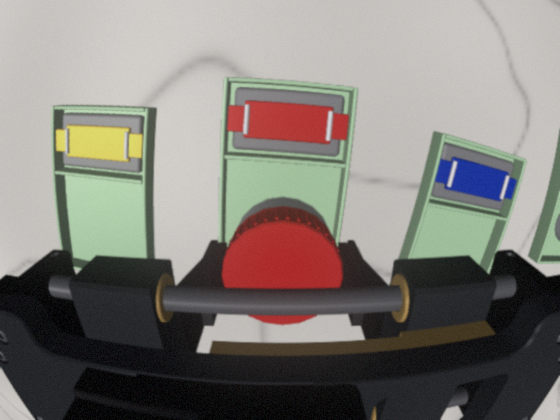

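The wrist view shows the red tin centred across the red cell. The tray edges give a cell centre of about (0.641,0.0765), so I lower it here.

>>> apply_moves([
  [1,0,10,0,0,0],
  [1,0,20,0,0,0],
  [1,0,29,0,0,0],
  [1,0,36,0,0,0],
  [1,0,41,0,0,0],
  [1,0,44,0,0,0],
  [1,0,46,0,0,0],
  [1,0,46,0,0,0],
  [1,0,46,0,0,0],
  [1,0,46,0,0,0],
])

```text
time: 11.23
eef_pos: [0.6417, 0.0775, 0.047]
orientation: [-3.141, -0.001, -0.0]
wrist_force: [0.5, 0.7, -1.7]
width: 0.705
grasp_force: 20.0
```

>>> apply_moves([
  [0,0,0,0,0,0],
  [0,0,0,0,0,0],
  [0,0,0,0,0,0],
  [0,0,0,0,0,0],
  [0,0,0,0,0,0],
  [0,0,0,0,0,0],
  [0,0,-10,0,0,0],
  [0,0,-30,0,0,0],
  [0,0,-60,0,0,0],
  [0,0,-95,0,0,0],
], jaw=87)

```text
time: 12.07
eef_pos: [0.6403, 0.0773, 0.1418]
orientation: [3.141, 0.003, -0.0]
wrist_force: [0.8, 0.3, 0.1]
width: 1.001
grasp_force: 0.0
```

>>> apply_moves([
  [0,0,-35,0,0,0],
  [-25,-10,-65,0,0,0],
  [-60,-24,-70,0,0,0],
  [-95,-38,-70,0,0,0],
  [-130,-52,-70,0,0,0],
  [-165,-66,-70,0,0,0],
  [-195,-78,-70,0,0,0],
  [-212,-85,-70,0,0,0],
  [-220,-88,-70,0,0,0],
  [-220,-88,-70,0,0,0],
])

```text
time: 12.9
eef_pos: [0.4205, 0.1662, 0.2125]
orientation: [3.141, -0.002, 0.002]
wrist_force: [0.6, 0.5, -0.3]
width: 0.998
grasp_force: 0.0
```

Run:
```python
from h import *
st=r.read_state();f=r.grab_frame('wrist');cv2.imwrite('pics/w5.png',f[:,:,::-1]);print(st['eef_pos'],st['orientation'])
hsv=cv2.cvtColor(f,cv2.COLOR_RGB2HSV).astype(int);h,s,v=hsv[...,0],hsv[...,1],hsv[...,2]
for sc,c,m in blobs((h>18)&(h<34)&(s>150)&(v>60),200): print('y',sc,c,circ(st,m,.085))
for sc,c,m in blobs(((h>110)&(h<130))&(s>150)&(v>50),150): print('b',sc,c,circ(st,m,.045))
```

```text
[0.42049025 0.16621913 0.21252648] [ 3.14117362e+00 -1.69349934e-03  1.83821312e-03]
y [ 266  173   44   45 1058] [289.11247637 194.29678639] ((425.8, 161.6), 40.6, array([39.9, 37.6]), array([426. , 160.5]))
b [259 154  48  20 254] [282.45669291 161.41338583] ((444.3, 164.9), 46.1, array([18.9, 45.9]), array([446.6, 164.9]))
```

View pics/w5.png

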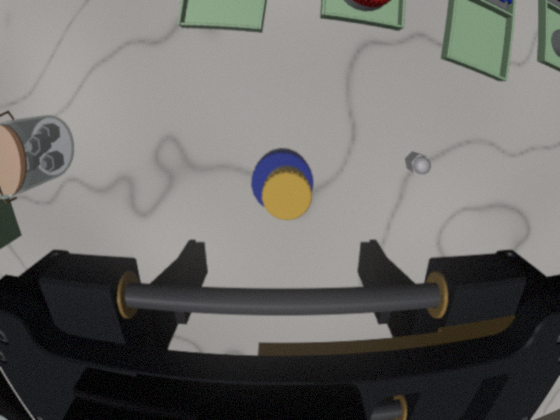

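The yellow lid is at (287,195), giving (0.425,0.162), on the blue tin at (282,180). The nut at (418,163) is well clear.

>>> apply_moves([
  [5,4,20,0,0,0],
  [5,4,45,0,0,0],
  [5,4,70,0,0,0],
  [5,4,90,0,0,0],
  [5,4,105,0,0,0],
  [5,4,117,0,0,0],
  [5,4,125,0,0,0],
  [5,4,128,0,0,0],
  [5,4,128,0,0,0],
  [5,4,128,0,0,0],
])

```text
time: 13.78
eef_pos: [0.4271, 0.1614, 0.084]
orientation: [-3.141, -0.0, -0.001]
wrist_force: [0.4, 0.3, 0.2]
width: 1.0
grasp_force: 0.0
```

>>> apply_moves([
  [0,0,0,0,0,0],
  [0,0,0,0,0,0],
  [0,0,0,0,0,0],
  [0,0,0,0,0,0],
  [0,0,0,0,0,0],
  [0,0,0,0,0,0],
  [0,0,0,0,0,0],
  [0,0,0,0,0,0],
  [0,0,0,0,0,0],
  [0,0,0,0,0,0],
], jaw=40, newtons=15)

```text
time: 14.62
eef_pos: [0.4264, 0.1615, 0.0836]
orientation: [-3.142, 0.0, -0.0]
wrist_force: [-0.5, 0.5, 2.0]
width: 0.502
grasp_force: 15.0
```

>>> apply_moves([
  [0,0,-15,0,0,0],
  [0,0,-45,0,0,0],
  [10,-3,-60,0,0,0],
  [40,-13,-60,0,0,0],
  [75,-24,-60,0,0,0],
  [110,-35,-60,0,0,0],
  [145,-46,-60,0,0,0],
  [178,-57,-60,0,0,0],
  [199,-64,-50,0,0,0],
  [206,-66,-30,0,0,0],
])

```text
time: 15.45
eef_pos: [0.6365, 0.2289, 0.1147]
orientation: [-3.139, -0.004, -0.001]
wrist_force: [0.1, -0.2, -0.9]
width: 0.5
grasp_force: 15.0
```

>>> apply_moves([
  [0,0,10,0,0,0],
  [0,0,25,0,0,0],
  [0,0,40,0,0,0],
  [0,0,52,0,0,0],
  [0,0,60,0,0,0],
  [0,0,65,0,0,0],
  [0,0,68,0,0,0],
  [0,0,70,0,0,0],
  [0,0,71,0,0,0],
  [0,0,71,0,0,0],
])

```text
time: 16.28
eef_pos: [0.6327, 0.2275, 0.043]
orientation: [-3.141, -0.001, -0.0]
wrist_force: [-0.6, -0.5, -0.5]
width: 0.498
grasp_force: 15.0
```

>>> apply_moves([
  [0,0,0,0,0,0],
  [0,0,0,0,0,0],
  [0,0,0,0,0,0],
  [0,0,0,0,0,0],
  [0,0,0,0,0,0],
  [0,0,0,0,0,0],
  [0,0,-10,0,0,0],
  [0,0,-30,0,0,0],
  [0,0,-60,0,0,0],
  [0,0,-90,0,0,0],
], jaw=87)

```text
time: 17.12
eef_pos: [0.6319, 0.2273, 0.1337]
orientation: [3.141, 0.001, -0.0]
wrist_force: [-0.4, 0.3, 0.7]
width: 0.996
grasp_force: 0.0
```

>>> apply_moves([
  [0,0,-30,0,0,0],
  [-25,8,-50,0,0,0],
  [-60,18,-55,0,0,0],
  [-95,29,-55,0,0,0],
  [-130,40,-55,0,0,0],
  [-165,50,-55,0,0,0],
  [-192,59,-55,0,0,0],
  [-206,63,-55,0,0,0],
  [-208,64,-55,0,0,0],
  [-208,64,-55,0,0,0],
])

```text
time: 17.95
eef_pos: [0.4244, 0.1633, 0.1886]
orientation: [3.141, -0.002, -0.0]
wrist_force: [0.3, 0.6, 0.3]
width: 1.001
grasp_force: 0.0
```

Run:
```python
from h import *
st=r.read_state();f=r.grab_frame('wrist');cv2.imwrite('pics/w6.png',f[:,:,::-1]);print(st['eef_pos'],st['orientation'])
hsv=cv2.cvtColor(f,cv2.COLOR_RGB2HSV).astype(int);h,s,v=hsv[...,0],hsv[...,1],hsv[...,2]
m=cv2.medianBlur((((h>105)&(h<135))&(s>120)&(v>30)).astype(np.uint8),5)
for sc,c,m in blobs(m,150): print('b',sc,c,circ(st,m,.045))
```

```text
[0.4243683  0.16329632 0.18862197] [ 3.14107070e+00 -2.14623904e-03 -2.27439813e-04]
b [ 247  160   64   64 3242] [278.64805676 191.8522517 ] ((427.9, 165.8), 61.4, array([60.3, 58.5]), array([428.1, 165.6]))
```

View pics/w6.png

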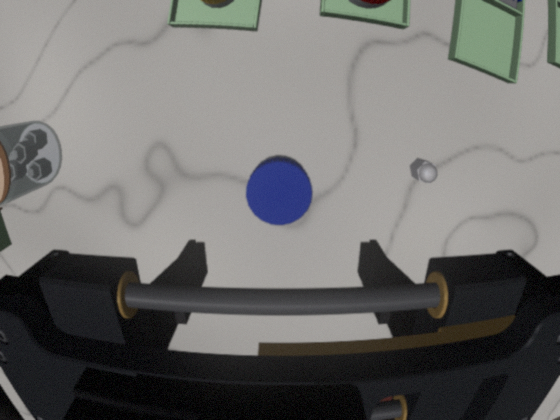

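The blue lid is alone at (279,191), giving (0.428,0.166) and a diameter of about 61 mm. The yellow and red tins stand in their cells at (217,0) and (373,0).

>>> apply_moves([
  [3,-2,25,0,0,0],
  [3,-2,55,0,0,0],
  [3,-2,85,0,0,0],
  [3,-2,105,0,0,0],
  [3,-2,122,0,0,0],
  [3,-2,134,0,0,0],
  [3,-2,142,0,0,0],
  [3,-2,145,0,0,0],
  [3,-2,145,0,0,0],
  [3,-2,145,0,0,0],
])

```text
time: 18.83
eef_pos: [0.4281, 0.1659, 0.0431]
orientation: [-3.141, -0.0, -0.0]
wrist_force: [0.4, -0.2, 0.1]
width: 0.999
grasp_force: 0.0
```

>>> apply_moves([
  [0,0,0,0,0,0],
  [0,0,0,0,0,0],
  [0,0,0,0,0,0],
  [0,0,0,0,0,0],
  [0,0,0,0,0,0],
  [0,0,0,0,0,0],
  [0,0,0,0,0,0],
  [0,0,0,0,0,0],
  [0,0,0,0,0,0],
  [0,0,0,0,0,0],
], jaw=57, newtons=20)

```text
time: 19.67
eef_pos: [0.4276, 0.1656, 0.0428]
orientation: [-3.141, -0.0, -0.0]
wrist_force: [-0.7, -1.2, 5.8]
width: 0.711
grasp_force: 20.0
```

>>> apply_moves([
  [0,0,-15,0,0,0],
  [0,0,-45,0,0,0],
  [5,7,-75,0,0,0],
  [21,28,-80,0,0,0],
  [42,56,-80,0,0,0],
  [63,84,-80,0,0,0],
  [84,112,-80,0,0,0],
  [105,140,-80,0,0,0],
  [126,168,-80,0,0,0],
  [147,196,-80,0,0,0],
])

```text
time: 20.5
eef_pos: [0.5748, -0.0323, 0.1221]
orientation: [3.141, 0.001, -0.0]
wrist_force: [0.6, 1.3, -2.0]
width: 0.709
grasp_force: 20.0
```

>>> apply_moves([
  [15,20,0,0,0,0],
  [25,33,0,0,0,0],
  [28,37,0,0,0,0],
  [28,37,0,0,0,0],
  [28,37,10,0,0,0],
  [28,37,20,0,0,0],
  [28,37,30,0,0,0],
  [28,37,30,0,0,0],
  [28,37,30,0,0,0],
  [28,37,30,0,0,0],
])

```text
time: 21.33
eef_pos: [0.6022, -0.0672, 0.0926]
orientation: [-3.141, 0.0, 0.0]
wrist_force: [-0.4, -0.2, -1.4]
width: 0.71
grasp_force: 20.0
```

Run:
```python
from h import *
st=r.read_state();f=r.grab_frame('wrist');cv2.imwrite('pics/w7.png',f[:,:,::-1]);print(st['eef_pos'],st['orientation'],st['width'],st['grasp_force'])
for s,c,m in blobs(masks(f)['green'],300):
    q=plane(*rays('wrist',np.argwhere(m)[:,::-1],st),.012)[:,:2]*1000
    print(s,c.round(),'rect',cv2.minAreaRect(cv2.convexHull(q.astype(np.float32))))
```

```text
[ 0.6022302  -0.06717748  0.09257125] [-3.14149026e+00  1.40712535e-04  3.22893814e-04] 0.7099722951318953 19.999816417694092
[  50   41   99  189 2560] [124. 156.] rect ((667.9923095703125, 77.81097412109375), (92.26006317138672, 143.8741455078125), 86.55494689941406)
[ 415   49  122  190 9282] [468. 154.] rect ((659.21142578125, -226.9976806640625), (98.67657470703125, 145.49130249023438), 84.40189361572266)
[ 224   74  148  173 8335] [295. 171.] rect ((637.650146484375, -75.08750915527344), (90.53321838378906, 128.6955108642578), 80.33621978759766)
[   0   94   20  141 1189] [  7. 183.] rect ((647.561279296875, 186.22879028320312), (30.9453182220459, 138.22598266601562), 72.5903091430664)
```

View pics/w7.png

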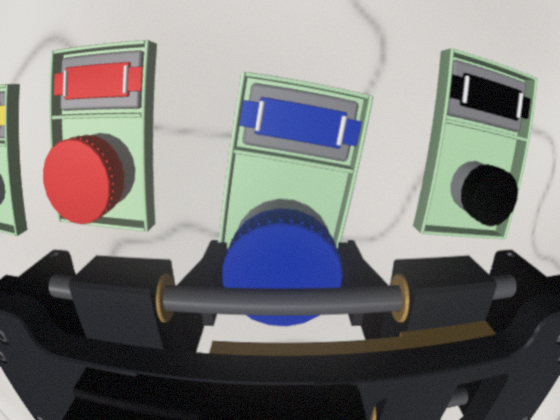

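The blue tin is held over its cell at (282,265). The tray edges put the cell centre at about (0.604,-0.069), so I nudge by 2 mm and lower. Red and black stand flat in their cells.

>>> apply_moves([
  [1,1,10,0,0,0],
  [2,2,20,0,0,0],
  [2,2,29,0,0,0],
  [2,2,36,0,0,0],
  [2,2,41,0,0,0],
  [2,2,44,0,0,0],
  [2,2,46,0,0,0],
  [2,2,46,0,0,0],
  [2,2,46,0,0,0],
  [2,2,46,0,0,0],
])

```text
time: 22.22
eef_pos: [0.6047, -0.0696, 0.047]
orientation: [3.142, -0.001, -0.0]
wrist_force: [-0.1, 0.3, -0.8]
width: 0.701
grasp_force: 20.0
```

>>> apply_moves([
  [0,0,0,0,0,0],
  [0,0,0,0,0,0],
  [0,0,0,0,0,0],
  [0,0,0,0,0,0],
  [0,0,0,0,0,0],
  [0,0,0,0,0,0],
  [0,0,-10,0,0,0],
  [0,0,-30,0,0,0],
  [0,0,-60,0,0,0],
  [0,0,-95,0,0,0],
], jaw=87)

```text
time: 23.05
eef_pos: [0.6032, -0.0694, 0.1419]
orientation: [-3.141, 0.003, 0.0]
wrist_force: [0.7, -0.6, -0.7]
width: 0.998
grasp_force: 0.0
```

>>> apply_moves([
  [0,0,-35,0,0,0],
  [-20,0,-65,0,0,0],
  [-50,0,-80,0,0,0],
  [-80,0,-90,0,0,0],
  [-100,0,-90,0,0,0],
  [-110,0,-90,0,0,0],
  [-120,0,-90,0,0,0],
  [-120,0,-90,0,0,0],
  [-120,0,-90,0,0,0],
  [-120,0,-90,0,0,0],
])

```text
time: 23.88
eef_pos: [0.485, -0.0694, 0.2314]
orientation: [-3.141, 0.0, 0.0]
wrist_force: [0.2, -0.1, 0.4]
width: 0.996
grasp_force: 0.0
```

Run:
```python
from h import *
st=r.read_state();f=r.grab_frame('wrist');s=r.grab_frame('scene')
hsv=cv2.cvtColor(f,cv2.COLOR_RGB2HSV).astype(int);h,sa,v=hsv[...,0],hsv[...,1],hsv[...,2]
for k,m,z in(('red',((h<8)|(h>172))&(sa>150)&(v>60),.048),('blue',(h>105)&(h<135)&(sa>120)&(v>30),.048),('yellow',(h>18)&(h<34)&(sa>150)&(v>60),.043),('black',v<50,.043)):
    for sc,c,mm in blobs(cv2.medianBlur(m.astype(np.uint8),5),300):
        if sc[4]<5000 and c[1]<260: print(k,c.round(),circ(st,mm,z))
cv2.imwrite('pics/m8.png',np.hstack([cv2.resize(f,(400,300)),cv2.resize(s[150:350,180:480],(400,300))])[:,:,::-1])
```

```text
red [144.  43.] ((642.2, 75.8), 61.7, array([60.1, 60.3]), array([642.1,  75.7]))
blue [292.  12.] ((663.6, -79.2), 51.4, array([26.9, 49.6]), array([663.5, -79.1]))
blue [282.  69.] ((603.9, -70.5), 60.1, array([59.2, 59.2]), array([604.2, -70.1]))
yellow [58. 19.] ((693.7, 197.8), 46.1, array([24.6, 45.5]), array([693.9, 197.7]))
black [423.   5.] ((690.1, -217.8), 51.6, array([17.9, 49.8]), array([ 687.9, -217.8]))
black [423.  56.] ((627.6, -220.5), 49.5, array([43. , 48.1]), array([ 628.2, -220.5]))
```

View pics/m8.png

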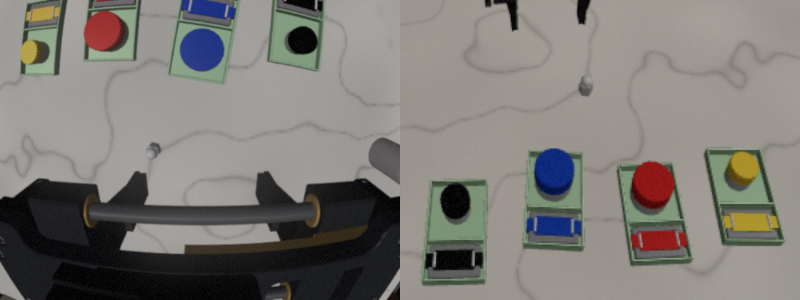

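All four tins stand flat in their matching cells. Measured red is at (642,76), blue at (604,-70) and black at (628,-220) mm, and yellow is seen in its cell in both views. The gripper is clear and the nut is still standing.

```bash
python3 -c "
from station import r
print(r.close_job())"
```

```text
the job is handed in; nothing more can be done
None
```

I handed the job in at about 24 s: the last pictures show all four tins upright in the cells of their own colour, the nut still standing and nothing gripped; the sprayer was not re-measured, and the judge's verdict was not shown.

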